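# Seat the sample carousel on its drive keys

## Task

Two sample carousels stand on their drives on the laboratory bench; one is home, the other rides high on top of its drive's two keys. Take the high one by its grip bar and turn it on its shaft, without lifting it off, until its notches drop over the keys and it sits fully home and level; then let go. Leave the other carousel as it is.

Things in the scene. Friction and masses are not known exactly. Their poses are not given: they have to be found in the camera images.
- carousel: The high one: grey disc 132 mm across, 40 thick, about 0.45 kg, loose on the shaft. Origin: centre of underside; z up. Two 36-degree notches right through the rim, from radius 44 outwards, at its +x and -x. Black grip bar on top along x: 56 long, 14 thick (y), top 90 above the origin. Rests on the key tops, notches 34 to 90 degrees off the keys; falls 14 mm when within 10 degrees.
- drive: White housing 190 x 190 mm under the high carousel, fixed; deck 60 high. Origin: on the shaft axis at bench level; z up. Seat collar top at 64 (carousel underside when home). Shaft 20 thick, top at 100, in a loose 24 bore. Two dark steel keys 8 wide along its +x and -x, radius 50 to 86, tops at 78; outer ends show beyond the rim. Either notch fits either key: turn the shorter way.
- other_carousel: The other carousel, alike and with the same axes and origin (centre of underside), loose on a like drive elsewhere on the bench but already home: underside 64 mm above the bench, 14 mm lower than the high one, notches over its keys. To be left alone.
Mind the look-alikes: they are no part of the job. What is shaped like the carousel but red is not meant.

How it is judged:
By the outcome, as a careful person would: the job done as asked, in the order asked, and still so for the second after the job is handed in, with the robot touching nothing.
It also fails if it takes over 35 s, if anything falls off the work surface, if the arm or the gripper's body presses on something with over 40 N, if the wrist force passes 120 N, or if a joint passes its speed limit or range.

## Robot

A 7-joint arm with a two-finger parallel gripper is mounted at the origin on the work surface. World frame = base frame: x ahead of the robot, y to its left, z up, the work surface at z = 0. Lengths are in m, angles in rad, forces in N, time in s.
With the tool pointing down it reaches from about 0.425 to 0.925 m from the base axis. Payload 6.8 kg.
Tool frame: the origin (TCP) lies midway between the tips of the shut fingers; the grasp point (between the pads) lies 19 mm behind it (arm.tcp_to_grasp is the z of the grasp point in the tool frame, in m); z points along the fingers, y is the direction in which the jaws open and shut (so a half turn about z gives the same grasp; the last joint's range is limited). The gripper opens to 88 mm and grips with 3 to 60 N. Pads are 20 mm wide; open, the fingers measure 115 mm over their backs; the gripper's body (75 mm by 178 mm) begins 61 mm behind the grasp point.
Start: joints at [1.001, 0.477, 0.022, 1.555, -0.011, 1.109, -0.083], TCP at [0.301, -0.604, 0.223] pointing down, gripper open.
Joint ranges: [-2.96, 2.96], [-0.34, 2.1], [-1.41, 1.46], [0.24, 2.44], [-1.37, 4.51], [0.17, 1.92], [-2.96, 2.96]. Speed limits (rad/s): [2.39, 2.39, 3.14, 3.14, 3.14, 3.14, 3.14].

## Interface

Orientations are given as a rotation vector (axis times angle).
In Python, from cell import arm, camera, get_calibration, models gives the robot as it stands.
- The arm moves only by the tool carry_out, never from a script. Its argument "deltas" is one flat list of numbers, 5 for each row, row after row: the shift along the tool's x, y, z each as a share of 40 cm, from -1 to 1, then the turn about the tool's z as a share of 1.5 rad, from -1 to 1, then the opening in per cent of the stroke, from 0 (shut) to 100 (fully open). A call has 1 to 10 rows; each row is the pose to reach, as a shift and turn from the pose commanded when the call began, along the tool's axes at that moment; what a row does not reach only later rows make up. A row lasts 1/12 s, in which the tool goes at most 41.7 mm and 7.16 degrees, less where a joint would pass 70% of its speed; a pose out of reach is approached as far as the arm can. A call with a number of a shift or a turn outside -1 to 1 is refused whole. A call with a gripper value outside its range is refused whole. The fingers move at their own pace and stop on an object; "grip_force" is the grip in N (left out, the last holds). Time passes only in rows, so rows that repeat a pose let the fingers close. It gives the time, the measured TCP pose, the force and the opening at its end, in the units of the state.
- arm.sense(): the state, without advancing time (a new reading comes with each control period).
- camera(name): name is "scene" or "top"; returns the picture (480x640x3 uint8, blue, green, red); there is no depth.
- get_calibration(name): a dict with "intrinsics" (3x3 intrinsics, pixels), "k1" (the pictures are not rectified: a ray, as slopes to the right and down, at radius r is drawn at 1 + k1 r^2 times it, then the intrinsics apply), "cam_to_world" (4x4, takes a point from camera to world coordinates). Camera axes: x right, y down, z forward; pixel columns grow to the right and rows downward; lengths in m; the calibration is good to about 2 mm. A picture is of the moment at which its call begins. get_calibration takes no time and is no camera call.
- arm.finish_job(): hands the job in, once; it reports no verdict.
Trained networks look in the newest picture that a camera, given by its name, has taken for a name from the list of things; names that differ only in an ending like _2 or _b are one class to them, and where a whole thing is asked for, a point or a joint stands for the part that bears it (a point fixed in the world has none). Each returns a list of dicts, best first, with "p" (0 to 1); they miss things now and then, are a little off and sometimes report something else, mostly with a low value. They report only what shows in the picture. A call takes as long as a camera call. They do not tell look-alikes from the thing itself.
- models.search_frame(camera, label): "xy" ([column, row] as shares, 0 to 1, of the picture: columns of its width, rows of its height, amid what is visible of it).
- models.cut_out(camera, label): "mask" (480x640 bool, what is visible of it) and "xy" ([column, row] as shares, 0 to 1, of the picture: columns of its width, rows of its height, amid what is visible of it).
- models.mark_of(camera, label): "xy" ([column, row] as shares, 0 to 1, of the picture: columns of its width, rows of its height: a listed point, or the origin of a listed thing).
The state is a dict: "time": time; "joint_pos": joint angles; "qvel": joint speeds; "joint_torque": joint torques, N m; "ee_pos": TCP position; "tcp_rot": TCP orientation; "ft_force": force on the tool from outside, world axes, zero at the start; "moment": the same for the moment, N m; "width": opening from 0.0 (shut) to 1.0 (fully open).
Only numpy, scipy, OpenCV 4.12 (cv2) and the standard library are available. Lean on these libraries where they do the work, as an engineer would, in place of code of your own. Each camera call takes 0.05 s, during which the arm holds its last target.

## Working session

There is one attempt and no reset: what is moved stays moved. The work goes in short steps, Python scripts to look and compute and a tool call to move; the robot and the scene stay as the last step left them, time stands still between calls to the robot, and variables do not carry over. Pictures are saved under pics/ and viewed, and the job is handed in when it is done.

Besides the shell and the picture viewer there is one more tool, called after ">>>" by a JSON object that holds its "op" and its "data", one argument or row to a line. carry_out: Moves the arm, as the interface text tells. Shift numbers are shares of 40 cm and turn numbers shares of 1.5 rad, none past 1 either way. Its arguments: {"type":"object","properties":{"deltas":{"type":"array"},"grip_force":{"type":"number"}},"required":["deltas"]}

```bash
mkdir -p pics; ls
python3 - <<'E'
from cell import arm,camera,get_calibration,models
import cv2,json
s=arm.sense();print({k:s[k] for k in('time','ee_pos','tcp_rot','width','ft_force')},arm.tcp_to_grasp)
for n in('scene','top'):
    im=camera(n);cv2.imwrite(f'pics/{n}0.png',im)
    c=get_calibration(n);print(n,c)
    for l in('carousel','drive'):
        for f in('search_frame','mark_of'):
            print(n,l,f,[(round(d['xy'][0]*640),round(d['xy'][1]*480),round(d['p'],2)) for d in getattr(models,f)(n,l)])
E
```

```text
pics
{'time': 0.0, 'ee_pos': array([ 0.30048017, -0.60378817,  0.22171768]), 'tcp_rot': array([-3.05656307e+00, -7.18652258e-01,  8.60256727e-04]), 'width': 0.9959366915142112, 'ft_force': array([ 0.17624085, -0.51861966,  0.81625196])} -0.0187
scene {'intrinsics': array([[617.84608238,   0.        , 321.10364279],
       [  0.        , 617.84608238, 240.1893075 ],
       [  0.        ,   0.        ,   1.        ]]), 'k1': -0.11944034389680297, 'cam_to_world': array([[ 0.23569219,  0.71328524, -0.66005557,  1.0875451 ],
       [ 0.97173362, -0.18242589,  0.14984849, -0.12749162],
       [-0.01352651, -0.67671631, -0.7361196 ,  0.80001254],
       [ 0.        ,  0.        ,  0.        ,  1.        ]])}
scene carousel search_frame [(189, 309, 0.88), (309, 235, 0.79)]
scene carousel mark_of [(313, 242, 0.82), (192, 314, 0.68)]
scene drive search_frame [(187, 306, 0.65), (212, 352, 0.57)]
scene drive mark_of [(205, 342, 0.88)]
top {'intrinsics': array([[448.72015457,   0.        , 317.2544368 ],
       [  0.        , 448.72015457, 236.6471212 ],
       [  0.        ,   0.        ,   1.        ]]), 'k1': -0.0015420080674647554, 'cam_to_world': array([[-0.00953302, -0.9906835 ,  0.13585035,  0.38104307],
       [-0.9996337 ,  0.00600026, -0.02639053,  0.0064276 ],
       [ 0.02532952, -0.13605217, -0.99037782,  0.81793167],
       [ 0.        ,  0.        ,  0.        ,  1.        ]])}
top carousel search_frame [(432, 201, 0.79), (301, 304, 0.67)]
top carousel mark_of [(301, 302, 0.89), (429, 206, 0.61)]
top drive search_frame [(395, 227, 0.8)]
top drive mark_of [(426, 205, 0.55)]
```

View pics/scene0.png

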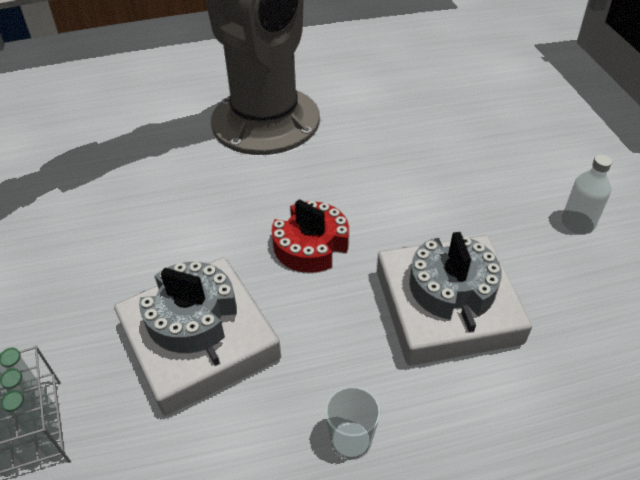

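View pics/top0.png

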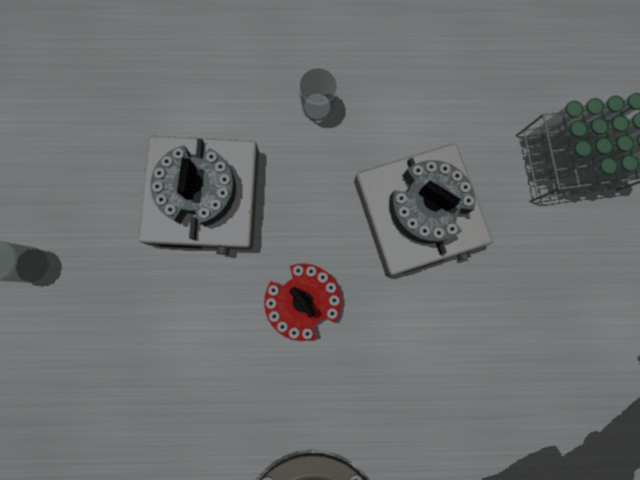

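Candidates: the grey carousel at top (435,203) / scene (187,305), which looks turned off its keys. The grey one at top (193,185) / scene (456,275) has its notches on the keys, so it looks home. The red one is at top (303,302) / scene (311,235) and is excluded. I'll check with close crops.

Run:
```python
import cv2,numpy as np
t=cv2.imread('pics/top0.png');s=cv2.imread('pics/scene0.png')
a=cv2.resize(t[135:285,350:500],(400,400),interpolation=2);b=cv2.resize(s[245:415,110:280],(400,400),interpolation=2)
cv2.imwrite('pics/crop0.png',cv2.convertScaleAbs(np.hstack([a,b]),alpha=1.4))
```

```text
(no output)
```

View pics/crop0.png

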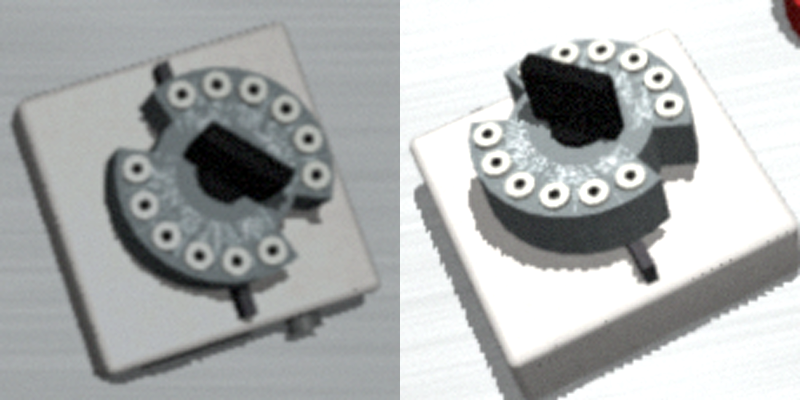

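The crop confirms the choice: the keys point along roughly (163,68)–(246,305), while the notches at upper left and lower right are well off them. Next I'll triangulate the vials and features.

```bash
cat > h.py <<'E'
import numpy as np,cv2
from cell import get_calibration
C={n:get_calibration(n) for n in('scene','top')}
def ray(n,p):
    c=C[n];d=np.array([c['k1'],0,0,0,0.])
    u=cv2.undistortPoints(np.array([[p]],float),c['intrinsics'],d)[0,0]
    M=c['cam_to_world'];v=M[:3,:3]@np.array([u[0],u[1],1]);return M[:3,3],v/np.linalg.norm(v)
def tri(pt,ps):
    A=np.zeros((3,3));b=np.zeros(3);R=[ray('top',pt),ray('scene',ps)]
    for o,v in R:
        P=np.eye(3)-np.outer(v,v);A+=P;b+=P@o
    X=np.linalg.solve(A,b);return X,[np.linalg.norm((np.eye(3)-np.outer(v,v))@(X-o)) for o,v in R][0]
def onz(n,p,z):
    o,v=ray(n,p);return o+v*(z-o[2])/v[2]
def proj(n,X):
    c=C[n];M=np.linalg.inv(c['cam_to_world']);X=np.atleast_2d(X)
    q,_=cv2.projectPoints(X,cv2.Rodrigues(M[:3,:3])[0],M[:3,3],c['intrinsics'],np.array([c['k1'],0,0,0,0.]));return q[:,0]
E
python3 - <<'E'
from h import *
T=lambda x,y:(350+(x+.5)*150/400-.5,135+(y+.5)*150/400-.5)
S=lambda x,y:(110+(x+.5)*170/400-.5,245+(y+.5)*170/400-.5)
g1=[(182,94),(218,84),(254,90),(287,108),(308,138),(316,175)];s1=[(630,175),(593,190),(554,194),(518,187),(496,162),(487,134)]
g2=[(137,168),(145,205),(167,236),(199,256),(237,261),(273,250)];s2=[(668,104),(658,77),(634,58),(600,49),(565,52)]
s1=[(x-400,y) for x,y in s1];s2=[(x-400,y) for x,y in s2]
V=[]
for a,b in zip(g1+g2,s1+s2):
    X,r=tri(T(*a),S(*b));V.append(X);print(X.round(4),round(r*1e3,1))
z=np.mean([v[2] for v in V]);print('z',z)
from scipy.optimize import least_squares
P1=np.array([onz('top',T(*p),z)[:2] for p in g1]);P2=np.array([onz('top',T(*p),z)[:2] for p in g2])
c=(P1.mean(0)+P2.mean(0))/2;d=P1.mean(0)-P2.mean(0)
print('top centre',c,'R',np.linalg.norm(np.vstack([P1,P2])-c,axis=1).round(4),'x-axis yaw',np.degrees(np.arctan2(d[1],d[0]))+90)
Vs=np.array(V);Q1=np.array([onz('scene',S(*p),z)[:2] for p in s1]);Q2=np.array([onz('scene',S(*p),z)[:2] for p in s2])
f=least_squares(lambda q:np.hypot(*(np.vstack([Q1,Q2])-q[:2]).T)-q[2],[*c,.05]);print('scene circ',f.x)
f=least_squares(lambda q:np.hypot(*(np.vstack([P1,P2])-q[:2]).T)-q[2],[*c,.05]);print('top circ',f.x)
k=[onz('top',T(*p),.078)[:2] for p in((162,68),(246,308))];d=k[0]-k[1]
print('key ends',k,np.linalg.norm(d),np.mean(k,0),np.degrees(np.arctan2(d[1],d[0])))
print('key end tri',tri(T(162,68),S(248,268)))
D=np.array([onz('top',T(*p),.06)[:2] for p in((22,110),(283,28),(377,288),(105,372))])
print('deck',D,D.mean(0))
for i in range(4):
    e=D[(i+1)%4]-D[i];print(np.linalg.norm(e),np.degrees(np.arctan2(e[1],e[0]))%90)
E
```

```text
[ 0.5833 -0.1729  0.1246] 1.5
[ 0.5892 -0.1947  0.1254] 1.6
[ 0.5857 -0.2168  0.1242] 1.5
[ 0.5749 -0.2368  0.1228] 1.4
[ 0.5558 -0.2478  0.1249] 1.4
[ 0.5333 -0.2519  0.124 ] 1.2
[ 0.5378 -0.1444  0.125 ] 1.1
[ 0.5155 -0.148   0.1248] 1.6
[ 0.4969 -0.1604  0.1247] 1.6
[ 0.4847 -0.1795  0.1247] 1.0
[ 0.4817 -0.2014  0.1248] 1.5
z 0.12453089891945127
top centre [ 0.53538673 -0.19958236] R [0.0539 0.0539 0.0534 0.0544 0.0538 0.0534 0.054  0.0538 0.0539 0.0542
 0.054  0.0537] x-axis yaw 57.726925578082216
scene circ [ 0.53590351 -0.19701257  0.05406214]
top circ [ 0.5353603  -0.19949211  0.05388036]
key ends [array([ 0.61388161, -0.17435632]), array([ 0.45845222, -0.22137537])] 0.16238561012442673 [ 0.53616691 -0.19786584] 16.831124440276966
key end tri (array([ 0.61499964, -0.17367873,  0.07500719]), np.float64(0.0013942283552509308))
deck [[ 0.59132357 -0.08567847]
 [ 0.64686425 -0.26056664]
 [ 0.47271267 -0.31266979]
 [ 0.4201199  -0.13477032]] [ 0.5327551  -0.19842131]
0.18349561012327598 17.61871563572548
0.18177873519786394 16.65627646823839
0.1855107092941282 16.469364104765134
0.17810307483572457 15.999994092490745
```

>>> {"op": "carry_out", "data": {
  "deltas": [0.9775, -0.645, 0, -0.364, 100, 0.9775, -0.645, 0, -0.364, 100, 0.9775, -0.645, 0, -0.364, 100, 0.9775, -0.645, 0, -0.364, 100, 0.9775, -0.645, 0, -0.364, 100, 0.9775, -0.645, 0, -0.364, 100, 0.9775, -0.645, 0, -0.364, 100, 0.9775, -0.645, 0, -0.364, 100, 0.9775, -0.645, 0, -0.364, 100, 0.9775, -0.645, 0, -0.364, 100]
}}

```text
time: 1.33
ee_pos: [0.5106, -0.2421, 0.223]
tcp_rot: [2.751, 1.516, 0.001]
ft_force: [1.0, -0.6, -0.4]
width: 1.0
```

>>> {"op": "carry_out", "data": {
  "deltas": [0, 0, 0, 0, 100, 0, 0, 0, 0, 100, 0, 0, 0, 0, 100]
}}

```text
time: 1.58
ee_pos: [0.5096, -0.2445, 0.2227]
tcp_rot: [2.751, 1.517, -0.001]
ft_force: [0.1, 0.0, -0.0]
width: 1.0
```

Run:
```python
from h import *
from cell import arm
s=arm.sense();p=s['ee_pos'];a=2*np.arctan2(s['tcp_rot'][1],s['tcp_rot'][0])
print(p,np.degrees(a),s['time'])
d=np.array([.5356,-.1985])-p[:2]
print('share',(np.cos(a)*d[0]+np.sin(a)*d[1])/.4,(np.sin(a)*d[0]-np.cos(a)*d[1])/.4,'z to .137',(p[2]-.137)/.4)
```

```text
[ 0.50958281 -0.24449354  0.22265723] 57.74087113828431 1.5833
share 0.13195189266750304 -0.006369427366229724 z to .137 0.21414308084773132
```

>>> {"op": "carry_out", "data": {
  "deltas": [0.132, -0.0064, 0, 0, 100, 0.132, -0.0064, 0, 0, 100, 0.132, -0.0064, 0, 0, 100]
}}

```text
time: 1.83
ee_pos: [0.537, -0.196, 0.2228]
tcp_rot: [-2.749, -1.52, -0.002]
ft_force: [-0.7, 0.7, 0.3]
width: 0.997
```

Run:
```python
from h import *
from cell import arm,camera
s=arm.sense();print(s['ee_pos'],s['tcp_rot'])
t=camera('top');c=camera('scene')
a=cv2.resize(t[105:285,350:530],(400,400),interpolation=2);b=cv2.resize(c[205:405,90:290],(400,400),interpolation=2)
cv2.imwrite('pics/hover.png',cv2.convertScaleAbs(np.hstack([a,b]),alpha=1.4))
```

```text
[ 0.53696055 -0.19597416  0.22279859] [-2.74860389e+00 -1.52031488e+00 -2.16018687e-03]
```

View pics/hover.png

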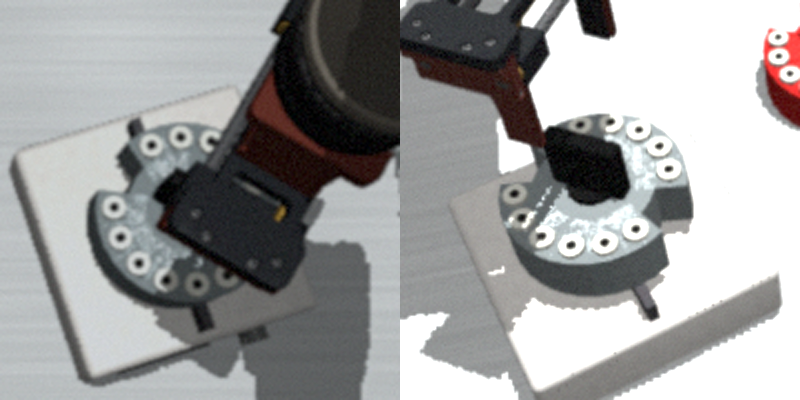

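The fingers straddle the bar (scene crop: left finger near (525,130), the other near (600,20), bar near (585,165)). Descending.

>>> {"op": "carry_out", "data": {
  "deltas": [0, 0, 0.06, 0, 100, 0, 0, 0.12, 0, 100, 0, 0, 0.17, 0, 100, 0, 0, 0.2, 0, 100, 0, 0, 0.214, 0, 100, 0, 0, 0.214, 0, 100, 0, 0, 0.214, 0, 100]
}}

```text
time: 2.52
ee_pos: [0.5361, -0.1988, 0.1377]
tcp_rot: [2.751, 1.515, 0.001]
ft_force: [1.1, -0.2, 0.8]
width: 1.0
```

Run:
```python
from h import *
from cell import arm,camera
s=arm.sense();print(s['ee_pos'],s['tcp_rot'],s['ft_force'])
t=camera('top');c=camera('scene')
a=cv2.resize(t[105:285,350:530],(400,400),interpolation=2);b=cv2.resize(c[205:405,90:290],(400,400),interpolation=2)
cv2.imwrite('pics/down.png',cv2.convertScaleAbs(np.hstack([a,b]),alpha=1.4))
```

```text
[ 0.53609951 -0.19875584  0.13769676] [2.75126435e+00 1.51510775e+00 5.55131095e-04] [ 1.13065491 -0.2494951   0.78664025]
```

View pics/down.png

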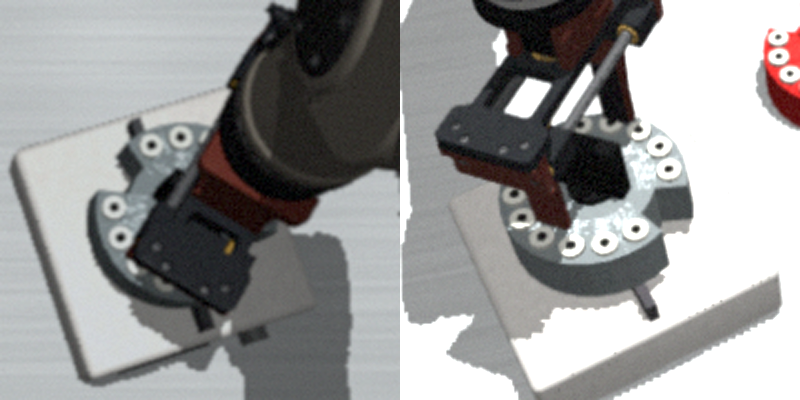

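The fingers sit on both sides of the bar (scene crop (550,200) and (615,90), bar between) and touch nothing. Closing.

>>> {"op": "carry_out", "data": {
  "deltas": [0, 0, 0, 0, 0, 0, 0, 0, 0, 0, 0, 0, 0, 0, 0, 0, 0, 0, 0, 0, 0, 0, 0, 0, 0, 0, 0, 0, 0, 0, 0, 0, 0, 0, 0, 0, 0, 0, 0, 0],
  "grip_force": 20
}}

```text
time: 3.28
ee_pos: [0.5359, -0.1979, 0.137]
tcp_rot: [-2.751, -1.517, -0.0]
ft_force: [0.4, 0.2, -0.4]
width: 0.431
```

>>> {"op": "carry_out", "data": {
  "deltas": [0, 0, 0, 0, 0, 0, 0, 0, 0, 0, 0, 0, 0, 0, 0, 0, 0, 0, 0, 0, 0, 0, 0, 0, 0, 0, 0, 0, 0, 0]
}}

```text
time: 3.78
ee_pos: [0.536, -0.198, 0.1371]
tcp_rot: [2.751, 1.517, 0.0]
ft_force: [0.3, -1.0, -0.0]
width: 0.157
```

The opening of 0.157 (14 mm) matches the bar. Turning clockwise by 41°.

>>> {"op": "carry_out", "data": {
  "deltas": [0, 0, 0, 0.04, 0, 0, 0, 0, 0.1, 0, 0, 0, 0, 0.16, 0, 0, 0, 0, 0.22, 0, 0, 0, 0, 0.28, 0, 0, 0, 0, 0.34, 0, 0, 0, 0, 0.4, 0, 0, 0, 0, 0.45, 0, 0, 0, 0, 0.477, 0, 0, 0, 0, 0.477, 0]
}}

```text
time: 4.62
ee_pos: [0.5352, -0.1976, 0.1364]
tcp_rot: [-3.108, -0.456, 0.002]
ft_force: [0.2, 1.2, -3.9]
width: 0.158
```

Run:
```python
from h import *
from cell import arm,camera
s=arm.sense();print(s['ee_pos'],np.degrees(2*np.arctan(s['tcp_rot'][1]/s['tcp_rot'][0])),s['ft_force'],s['moment'],s['width'])
t=camera('top');c=camera('scene')
a=cv2.resize(t[105:285,350:530],(400,400),interpolation=2);b=cv2.resize(c[205:405,90:290],(400,400),interpolation=2)
cv2.imwrite('pics/turned.png',cv2.convertScaleAbs(np.hstack([a,b]),alpha=1.4))
```

```text
[ 0.53518881 -0.19759355  0.13639175] 16.68147309348173 [ 0.17283936  1.23753418 -3.9431572 ] [-0.02639139  0.02235036  0.01640718] 0.1576122866720511
```

View pics/turned.png

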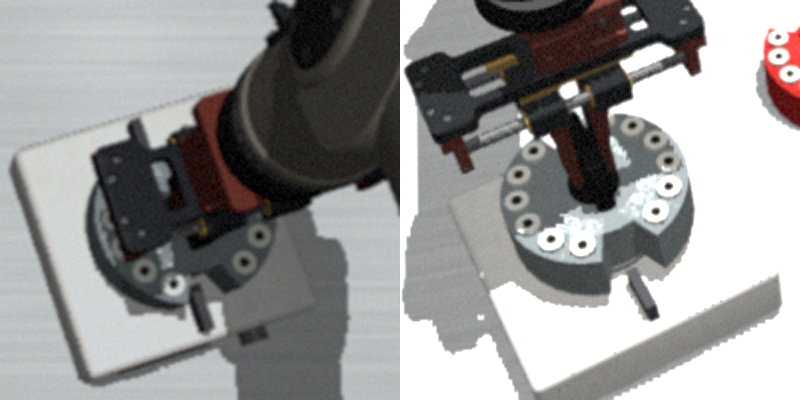

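The notch is now over the key (scene crop notch (630,245), key (640,290)). The −3.9 N reading says the gripper carries the carousel's weight, so nothing is under it. Lowering 13.5 mm with the grip.

>>> {"op": "carry_out", "data": {
  "deltas": [0, 0, 0.005, 0, 0, 0, 0, 0.011, 0, 0, 0, 0, 0.017, 0, 0, 0, 0, 0.023, 0, 0, 0, 0, 0.029, 0, 0, 0, 0, 0.034, 0, 0, 0, 0, 0.034, 0, 0, 0, 0, 0.034, 0, 0]
}}

```text
time: 5.38
ee_pos: [0.5359, -0.1979, 0.1234]
tcp_rot: [-3.108, -0.457, -0.0]
ft_force: [0.6, -1.1, -3.1]
width: 0.157
```

>>> {"op": "carry_out", "data": {
  "deltas": [0, 0, 0, 0, 20, 0, 0, 0, 0, 30, 0, 0, 0, 0, 50, 0, 0, 0, 0, 50, 0, 0, 0, 0, 50, 0, 0, 0, 0, 50]
}}

```text
time: 5.88
ee_pos: [0.536, -0.1979, 0.1236]
tcp_rot: [3.108, 0.457, 0.001]
ft_force: [0.1, -0.7, -0.2]
width: 0.494
```

>>> {"op": "carry_out", "data": {
  "deltas": [0, 0, -0.04, 0, 50, 0, 0, -0.1, 0, 50, 0, 0, -0.17, 0, 50, 0, 0, -0.25, 0, 50, 0, 0, -0.3, 0, 50, 0, 0, -0.3, 0, 50, 0, 0, -0.3, 0, 50]
}}

```text
time: 6.47
ee_pos: [0.5366, -0.1981, 0.2446]
tcp_rot: [3.107, 0.457, 0.004]
ft_force: [-0.0, -0.1, -1.3]
width: 0.499
```

>>> {"op": "carry_out", "data": {
  "deltas": [-0.4, 0.25, 0, 0, 50, -0.4, 0.25, 0, 0, 50, -0.4, 0.25, 0, 0, 50, -0.4, 0.25, 0, 0, 50, -0.4, 0.25, 0, 0, 50, -0.4, 0.25, 0, 0, 50, -0.4, 0.25, 0, 0, 50]
}}

```text
time: 7.05
ee_pos: [0.4098, -0.3404, 0.2421]
tcp_rot: [-3.107, -0.452, 0.003]
ft_force: [0.6, -0.2, -0.7]
width: 0.501
```

Run:
```python
from h import *
from cell import arm,camera
s=arm.sense();print(s['time'],s['ee_pos'],s['ft_force'])
t=camera('top');c=camera('scene');cv2.imwrite('pics/top_f.png',t);cv2.imwrite('pics/scene_f.png',c)
a=cv2.resize(t[135:285,350:500],(400,400),interpolation=2);b=cv2.resize(c[245:415,110:280],(400,400),interpolation=2)
cv2.imwrite('pics/final.png',cv2.convertScaleAbs(np.hstack([a,b]),alpha=1.4))
```

```text
7.05 [ 0.40980841 -0.34035149  0.24208366] [ 0.60689092 -0.24766971 -0.74619459]
```

View pics/final.png

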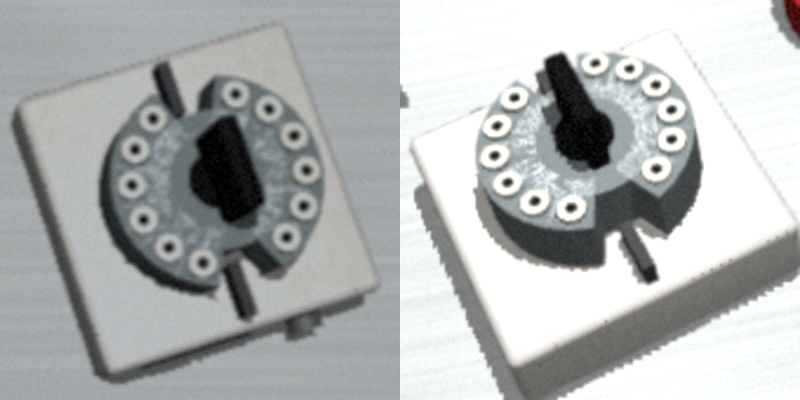

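View pics/scene_f.png

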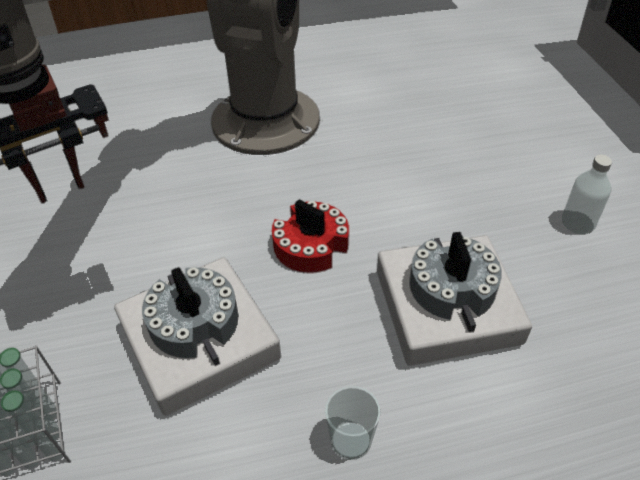

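Both notches now surround their keys in both views (top crop (170,85) and (238,285), scene crop (635,235)). I'll check height and level by triangulating the vials again.

Run:
```python
from h import *
T=lambda p:(350+(p[0]+.5)*150/400-.5,135+(p[1]+.5)*150/400-.5)
S=lambda p:(110+(p[0]-400+.5)*170/400-.5,245+(p[1]+.5)*170/400-.5)
t=[(153,118),(134,149),(131,185),(143,219),(168,247),(203,262),(235,94),(269,109),(294,136),(306,170),(303,206),(286,237)]
s=[(657,170),(672,139),(671,108),(656,85),(628,68),(595,63),(571,207),(535,201),(507,183),(494,156),(496,126),(514,98)]
V=np.array([tri(T(a),S(b))[0] for a,b in zip(t,s)]);print(V.mean(0),V[:,2].round(4))
A=np.c_[V[:,:2]-V[:,:2].mean(0),np.ones(12)];k=np.linalg.lstsq(A,V[:,2],rcond=None)[0];print('tilt deg',np.degrees(k[:2]))
d=V[6:,:2].mean(0)-V[:6,:2].mean(0);print('yaw',np.degrees(np.arctan2(d[1],d[0]))+90)
a=cv2.imread('pics/top0.png')[:260,100:280].astype(int);b=cv2.imread('pics/top_f.png')[:260,100:280].astype(int)
print('other diff',abs(a-b).mean(),(abs(a-b).max(2)>40).sum())
```

```text
[ 0.5351249  -0.19733365  0.11051228] [0.1099 0.1106 0.1115 0.1106 0.111  0.1111 0.1106 0.1104 0.1099 0.1101
 0.11   0.1103]
tilt deg [-0.28499238  0.359803  ]
yaw 16.480266969287825
other diff 1.6244444444444444 0
```

The vials dropped from 124.5 to 110.5 mm, exactly 14 mm. The carousel is level to within about 0.5°, its yaw of 16.5° matches the key yaw of 16.8°, and the other carousel is unchanged.

```bash
python3 -c "
from cell import arm
print(arm.finish_job())"
```

```text
the job is handed in; nothing more can be done
None
```

The high carousel is now home on its drive. I gripped its bar, turned it about 41° clockwise seen from above, lowered it 13.5 mm and let it settle. Then I let go, moved the arm clear and handed the job in at about 7 s; no verdict was reported.

- **Height:** the carousel's vials dropped from 124.5 to 110.5 mm above the bench, which is the expected 14 mm.
- **Level:** the measured tilt was under 0.5°, within what the cameras can tell.
- **Alignment:** the carousel sits at 16.5° and the keys at 16.8°, with both notches over their keys in both views.
- **Other carousel:** it shows no change between the top pictures taken before and after.
- **Forces:** wrist force stayed around 4 N or less in every reading.

No check failed. The two cameras disagreed by about 2.5 mm on the shaft's position, which is within the looseness of the fit.

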